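# Set the label guides of a desktop label printer

### The arm

A 6-joint arm with a two-finger parallel gripper is mounted at the origin on the work surface. World frame = base frame: x ahead of the robot, y to its left, z up, the work surface at z = 0. Lengths are in mm, angles in degrees, forces in N, time in s.
With the tool pointing down it reaches from about 400 to 925 mm from the base axis. Payload 12.5 kg.
Tool frame: the origin (TCP) lies midway between the tips of the shut fingers; the grasp point (between the pads) lies 19 mm behind it (tcp_to_grasp is the distance from the TCP to the grasp point, in mm); x points along the fingers, y is the direction in which the jaws open and shut, and the axes are right-handed (so a half turn about x gives the same grasp; the last joint's range is limited). The gripper opens to 95 mm and grips with 3 to 60 N. Pads are 20 mm wide; open, the fingers measure 119 mm over their backs; the gripper's body (75 mm by 180 mm) begins 59 mm behind the grasp point.
Start: joints at [-82.598, 28.126, 89.318, -0, 62.55, -6.05], TCP at [145.427, -607.863, 214.661] pointing down, gripper open.
Joint ranges: [-177.58, 177.58], [-47.91, 125.51], [2.72, 160], [-65.01, 245.01], [3.68, 167.84], [-153.87, 153.87]. Speed limits (degrees/s): [127.2, 127.2, 159.86, 180, 180, 180].

### API

Orientations are given as [roll, pitch, yaw] about the fixed x, y, z axes, in that order (R = Rz(yaw) Ry(pitch) Rx(roll)).
In Python, from bench import * gives the robot as it stands.
- The arm moves only by the tool send_rows, never from a script. Its argument "steps" is a list of rows, each an object with "xyz": the shift along the tool's x, y, z in mm, a list of three; "turn": the turn, a rotation vector about the tool's x, y, z in rad, a list of three; "gripper": the closure in counts, from 0 (fully open) to 255 (shut). In form: [{"xyz": [dx, dy, dz], "turn": [wx, wy, wz], "gripper": gripper}, ...]. A call has exactly 10 rows; each row is the pose to reach, as a shift and turn from the pose commanded when the call began, along the tool's axes at that moment; what a row does not reach only later rows make up. A row lasts 1/12 s, in which the tool goes at most 41.7 mm and 7.16 degrees, less where a joint would pass 70% of its speed; a pose out of reach is approached as far as the arm can. A call with a gripper value outside its range is refused whole. The fingers move at their own pace and stop on an object; the grip force is fixed at half the most. Time passes only in rows, so rows that repeat a pose let the fingers close, or fill a call up. It gives the time, the measured TCP pose, the force and the opening at its end, in the units of the state.
- read_state(): the state, without advancing time (a new reading comes with each control period).
- capture(name): name is "side" or "top" or "wrist"; returns a dict with "image" (420x560x3 uint8, red, green, blue), "depth" (420x560 float32, mm along the optical axis (not along the pixel's ray), 0 where there is no reading), "intrinsics" (3x3 intrinsics, pixels), "R" (3x3) and "t" (3): a world point X has camera coordinates R X + t. Camera axes: x right, y down, z forward; pixel columns grow to the right and rows downward; lengths in mm; the calibration is good to about 2 mm. A picture is of the moment at which its call begins.
- sign_off(): hands the job in, once; it reports no verdict.
The state is a dict: "time_s": time; "qpos": joint angles; "qvel": joint speeds; "joint_efforts": joint torques, N m; "tool_pos": TCP position; "eef_rot": TCP orientation; "force": force on the tool from outside, world axes, zero at the start; "torque": the same for the moment, N m; "gripper_width": finger opening in mm.
Only numpy, scipy, OpenCV 4.12 (cv2) and the standard library are available. Lean on these libraries where they do the work, as an engineer would, in place of code of your own. Each camera call takes 0.05 s, during which the arm holds its last target. There are 200 camera calls.

### The job

The label printer's cover is open and a roll of labels lies in its bay with the two roll guides standing too wide. Roll the knurled thumbwheel on the deck under a fingertip until both guides have closed in to the white gauge marks on the deck, then push the little guide-lock tab fully home towards the bay and leave everything clear. Nothing needs gripping: do not push the guides themselves, do not lift or take out the roll, and leave the other things on the table where they are.

Things in the scene. Friction and masses are not known exactly. Their poses are not given: they have to be found in the camera images.
- printer: desktop label printer, fixed to the table: beige-grey shell 260 (x) x 220 (y) x 92 mm high, its cover opened upright at the rear (behind x = 65 mm, up to 335 mm high). Origin: centre of its underside, on the table. x points from its front (operator side) to the rear where the cover is hinged, y to the operator's left, z up. Positions below are in this frame, mm
- deck (a point): middle of the flat dark front deck, top at z = 90, x from -118 to -15. On it, front to rear: black platen roller along y at x = -108 (top z = 94.5), thumbwheel (x = -65, y = 0) with the lock tab to its right, gauge marks (x = -40 to -21). Behind the deck is the open roll bay, x = -15 to 126, floor at z = 30. Side walls at y = +-108 reach z = 92
- guide_wheel (a joint): knurled light-grey thumbwheel, 48 mm diameter, 18 wide, upright in a deck slot, axle along y 16 mm below the deck top, so its upper 8 mm stand out. Angle in rad, 0 to 6; grows as the top moves to the printer's rear (+x), closing each guide 5 mm per rad (inner faces 106 mm apart at 0); the other way opens. Light friction (1 N at the rim), stays where left
- wheel_crown (a point): top of the thumbwheel's rim, fixed in the printer at x = -65, y = 0, z = 98; axes as the printer's. A shut fingertip pressed here with 4 to 10 N and drawn level along the printer's x turns the wheel without slipping; one stroke moves the rim about 20 mm (each guide 4 mm), so several strokes are needed, lifting off between
- guide_left: left roll guide (+y): grey upright disc, 100 mm diameter, 4 thick, x = 0 to 100, top at z = 130, with a foot 4 thick (z = 92 to 104) reaching forward over the deck to x = -20. Slides along y. The two guides move mirrored, driven by the thumbwheel; inner faces start 80 to 104 mm apart. Origin: in the plane of the inner face, at table height, x = 0
- guide_right: right roll guide (-y), the mirror image; origin in the plane of its inner face, at table height, x = 0
- left_face (a point): on the left guide's inner face, at the front tip of its foot (x = -20), 2.5 mm above the deck; moves with the guide
- right_face (a point): the same point of the right guide
- mark_left (a point): middle of the left gauge mark: white bar moulded on the deck, 3 mm wide (y), 19 long (x), 1.5 high, centred at y = 29, just in front of the guide's foot; axes as the printer's. The guide is set when its inner face is in line with the middle of the mark (same y); the labels then have 3 mm play each side
- mark_right (a point): the right gauge mark, the same, at y = -29
- lock (a joint): guide lock: light-grey tab 10 (x) x 16 (y) x 13 mm high on the deck to the right of the wheel, at y = -78; x = -78 at value 0. Slides along the printer's x. Value in m: 0 = free, 0.014 = fully home towards the bay (+x). Needs about 1.5 N, stays where it is left
- lock_top (a point): centre of the top face of the lock tab, z = 103.6; moves with the tab; axes as the printer's
- label_roll: the roll of white labels lying in the bay between the guides, loose on two cradle rollers: 90 mm diameter, 52 mm wide along the printer's y, top at 124 mm above the table, about 250 g. Origin: underside of the roll. It stays in the bay
- roll_center (a point): centre of the label roll in the bay: x = 50, z = 79
- container_a: loose oval frosted-plastic container, 119 x 69 mm over the rim, 165 mm tall, open top with a dark lid stored in it; stands on the table in front of the printer. Origin: centre of its underside. A bystander
- container_b: second container like container_a, also standing in front of the printer. Origin: centre of its underside. A bystander
- spare_roll: spare roll of labels, 90 mm diameter, 52 mm tall, standing on its flat end on the table by the printer's front. Origin: centre of its underside. A bystander
- oval_lid: dark oval container lid lying on the table beside the printer, 114 x 64 x 18 mm. Origin: centre of its underside. A bystander
- marker: white marker pen with black cap, 122 mm long, 14 mm thick, lying on the table in front of the printer. Origin: middle of its underside. A bystander
- spice_jar: glass jar with black cap, 48 mm diameter, 95 mm tall, standing on the table beside the printer. Origin: centre of its underside. A bystander
- round_lid: round yellow tub lid, 130 mm diameter, 14 mm thick, lying on the table. Origin: centre of its underside. A bystander
Not all that is in view belongs to the job. Leave any pink look-alike of the label_roll alone.

How it is judged:
By the outcome, as a careful person would: the job done as asked, in the order asked, and still so for the second after the job is handed in, with the robot touching nothing.
It also fails if it takes over 64 s, if anything falls off the work surface, if the arm or the gripper's body presses on something with over 40 N, if the wrist force passes 120 N, or if a joint passes its speed limit or range.

## Working session

There is one attempt and no reset: what is moved stays moved. The work goes in short steps, Python scripts to look and compute and a tool call to move; the robot and the scene stay as the last step left them, time stands still between calls to the robot, and variables do not carry over. Pictures are saved under pics/ and viewed, about 8 in all and at most 12, crops included, and the job is handed in when it is done.

Besides the shell and the picture viewer there is one more tool, called after "Call:" as a command line: name --argument value ..., lists and objects as JSON in quotes. send_rows: Moves the arm, as the interface text tells. Its arguments: {"type":"object","properties":{"steps":{"type":"array","items":{"type":"object","properties":{"xyz":{"type":"array","items":{"type":"number"}},"turn":{"type":"array","items":{"type":"number"}},"gripper":{"type":"number"}}}}},"required":["steps"]}

```bash
mkdir -p pics
cat > h.py <<'E'
from bench import *
import numpy as np, cv2, pickle
def cap(n,f):
    c=capture(n); cv2.imwrite(f'pics/{f}.png',cv2.cvtColor(c['image'],cv2.COLOR_RGB2BGR)); pickle.dump(c,open(f'{f}.pkl','wb')); return c
def ld(f): return pickle.load(open(f'{f}.pkl','rb'))
def ray(c,u,v,z):
    K,R,t=map(np.array,(c['intrinsics'],c['R'],c['t'])); o=-R.T@t; d=R.T@np.linalg.inv(K)@[u,v,1]; return o+d*(z-o[2])/d[2]
def dep(c,u,v):
    K,R,t=map(np.array,(c['intrinsics'],c['R'],c['t'])); return R.T@(np.linalg.inv(K)@[u,v,1]*c['depth'][int(v),int(u)]-t)
def proj(c,X):
    p=c['intrinsics']@(c['R']@np.array(X,float)+c['t']); return p[:2]/p[2]
E
python3 - <<'E'
from h import *
a=cap('top','top0');b=cap('side','side0')
for c in(a,b): print(-c['R'].T@c['t'],c['intrinsics'][0,0])
cv2.imwrite('pics/both0.png',cv2.cvtColor(np.vstack([a['image'],b['image']]),cv2.COLOR_RGB2BGR)[:, :])
print(read_state())
E
```

```text
[548.14464655 184.8392861  974.40414924] 462.77616882793654
[ 542.59856039 -508.0554124   866.59188283] 502.43827492188797
{'time_s': 0.1, 'qpos': array([-8.25972187e+01,  2.81602598e+01,  8.93470224e+01, -5.33351852e-04,
        6.25511289e+01, -6.05165421e+00]), 'qvel': array([-0.04055294, -0.07507177, -0.09483517, -0.00414342,  0.02705519,
       -0.00893905]), 'joint_efforts': array([ 3.18677012e-03, -6.13621759e+01, -2.58605450e+01,  6.93675689e-02,
        4.70268354e-02, -6.51581377e-05]), 'tool_pos': array([ 145.39755345, -607.61897189,  214.12256151]), 'eef_rot': array([-95.58763876,  89.94158707,  97.86704282]), 'force': array([-0.44634561,  0.5979555 , -0.08638372]), 'torque': array([ 0.0046163 , -0.03198217,  0.03667046]), 'gripper_width': 94.78956441233446}
```

View pics/top0.png

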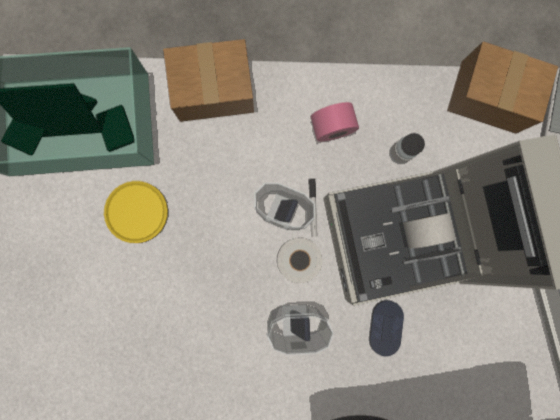

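View pics/side0.png

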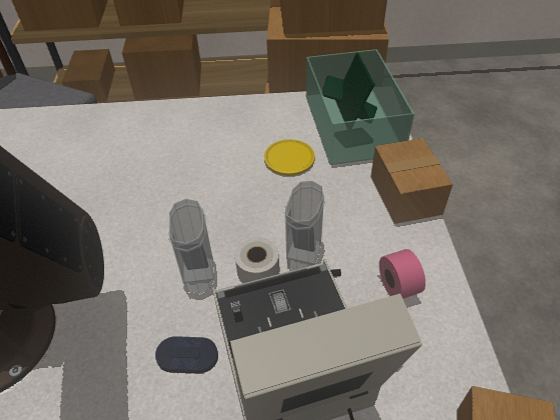

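The top view shows the printer with its front edge at about (335–355, 195–300). The thumbwheel is near (373,241), the lock tab near (380,284), the gauge marks near (390,224) and (394,253), and the white roll at (430,231). The pink roll at (334,121) and the spare roll at (300,260) are look-alikes and stay where they are. Next is one close crop to check these.

Run:
```python
from h import *
a=ld('top0');b=ld('side0')
A=cv2.resize(a['image'][170:310,320:480],None,fx=4.9,fy=4.2,interpolation=cv2.INTER_CUBIC)
A=cv2.resize(a['image'][170:310,320:480],None,fx=4.25,fy=4.25,interpolation=cv2.INTER_CUBIC)
A=np.clip(A.astype(float)*1.3,0,255).astype(np.uint8)
cv2.imwrite('pics/crop0.png',A[:,:,::-1])
print(a['R'])
for u,v in [(373,241),(380,284),(390,224),(394,253),(332,195),(353,300),(430,231)]: print(u,v,dep(a,u,v).round(1),ray(a,u,v,90).round(1))
```

```text
[[ 0.01369404 -0.99926477  0.0358105 ]
 [-0.99668966 -0.01651157 -0.07960579]
 [ 0.08013855 -0.03460183 -0.99618298]]
373 241 [560.3 -22.6  96.5] [560.4 -24.1  90. ]
380 284 [479.6 -34.6 101.3] [478.7 -37.4  90. ]
390 224 [593.6 -57.5  89.2] [593.6 -57.3  90. ]
394 253 [537.9 -64.7  90.1] [537.9 -64.7  90. ]
332 195 [649.1  53.8  78.7] [647.9  55.4  90. ]
353 300 [447.   12.7  81. ] [448.   14.4  90. ]
430 231 [ 580.1 -124.   121.2] [ 581.2 -135.2   90. ]
```

View pics/crop0.png

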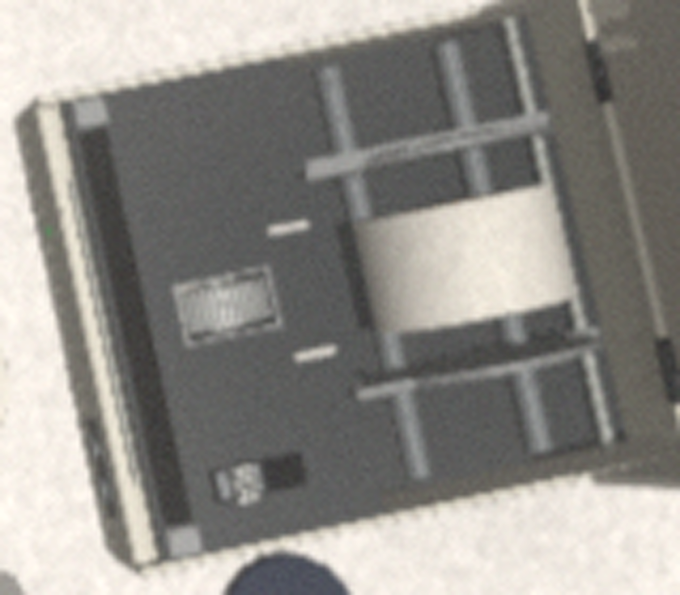

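```bash
cat >> h.py <<'E'
def blobs(c,box,thr,amin=4,amax=9999):
    x0,y0,x1,y1=box; g=c['image'].min(2)[y0:y1,x0:x1]
    n,l,s,ce=cv2.connectedComponentsWithStats((g>thr).astype(np.uint8))
    return [(ce[i]+[x0,y0],s[i]) for i in range(1,n) if amin<=s[i,4]<=amax]
E
python3 - <<'E'
from h import *
a=ld('top0')
for ce,s in blobs(a,(378,212,402,262),130): print(ce,s,ray(a,*ce,91.5).round(1))
L=ray(a,387.8,223.6,91.5);R=ray(a,394.4,253.1,91.5)
ey=(L-R)[:2];print('58?',np.linalg.norm(ey));ey/=np.linalg.norm(ey);ex=np.array([ey[1],-ey[0]])
M=(L+R)[:2]/2;O=M+ex*30.5;print('O',O,'yaw',np.degrees(np.arctan2(ex[1],ex[0])))
f=lambda n,u,v,z:print(n,((ray(a,u/4.25+320,v/4.25+170,z)[:2]-O)@np.c_[ex,ey]).round(1))
f('wheel -65,0',228,307,90);f('lock top',240,485,103.6);f('fL',307,180,104);f('fR',358,390,104)
f('front L corner -130,110',25,110,90);f('front R',135,570,90)
f('fL out',307,162,104)
w=cap('wrist','w0');print(-w['R'].T@w['t'],w['R'])
E
```

```text
[387.36363636 223.09090909] [ 6 10  8  3 11] [595.2 -51.8  91.5]
[393.7 252.6] [12 40  8  2 10] [538.7 -63.7  91.5]
58? 57.78171821589233
O [572.5766507  -88.62092333] yaw -77.51571209960517
wheel -65,0 [-64.9  -0.6]
lock top [-80.  -77.7]
fL [-20.8  48.2]
fR [-19.2 -47.7]
front L corner -130,110 [-136.3  105.3]
front R [-131.5 -106.4]
fL out [-19.1  56.1]
[ 222.63659204 -589.94084434  384.20340232] [[ 0.2339342  -0.97225137 -0.00143373]
 [-0.93244526 -0.22477357  0.2828828 ]
 [-0.27535545 -0.06483909 -0.95915341]]
```

```bash
cat >> h.py <<'E'
from scipy.spatial.transform import Rotation as Ro
PO=np.array([572.6,-88.6,0]); YAW=-77.7
PR=Ro.from_euler('z',YAW,degrees=True).as_matrix()
def w2p(X): return PR.T@(np.asarray(X)-PO)
def st():
    s=read_state(); R=Ro.from_euler('xyz',s['eef_rot'],degrees=True).as_matrix()
    print('t',round(s['time_s'],2),'tcp printer',w2p(s['tool_pos']).round(1),'F printer',(PR.T@s['force']).round(1),'w',round(s['gripper_width'],1)); return s,R
def shift(P):
    s,R=st(); print('shift to',P,(R.T@(PR@np.array(P,float)+PO-s['tool_pos'])).round(1))
    T=PR@np.array([[0,0,-1],[-1,0,0],[0,1,0]],float).T.T  # placeholder
    return R
E
python3 - <<'E'
from h import *
R=shift([-65,0,450]); print('tool axes in printer (cols)\n',(PR.T@R).round(3))
print(w2p(-np.linalg.inv(ld('w0')['R'])@ld('w0')['t'])-w2p(read_state()['tool_pos']))
E
```

```text
t 0.15 tcp printer [ 416.1 -527.9  214.2] F printer [-0.2  0.2  0.9] w 94.9
shift to [-65, 0, 450] [-235.3 -470.6 -537.6]
tool axes in printer (cols)
 [[-0.001  1.     0.02 ]
 [ 0.     0.02  -1.   ]
 [-1.    -0.001 -0.   ]]
[ -0.85032116  79.21809266 169.97940756]
```

Call:
send_rows --steps '[{"xyz": [-40, 0, 0], "turn": [0, 0, 0], "gripper": 255}, {"xyz": [-80, 0, 0], "turn": [0, 0, 0], "gripper": 255}, {"xyz": [-120, 0, 0], "turn": [0, 0, 0], "gripper": 255}, {"xyz": [-160, 0, 0], "turn": [0, 0, 0], "gripper": 255}, {"xyz": [-200, 0, 0], "turn": [0, 0, 0], "gripper": 255}, {"xyz": [-230, -10, -10], "turn": [0, 0, 0], "gripper": 255}, {"xyz": [-230, -35, -40], "turn": [0, 0, 0], "gripper": 255}, {"xyz": [-230, -60, -70], "turn": [0, 0, 0], "gripper": 255}, {"xyz": [-230, -85, -100], "turn": [0, 0, 0], "gripper": 255}, {"xyz": [-230, -110, -130], "turn": [0, 0, 0], "gripper": 255}]'

```text
time_s: 0.98
tool_pos: [246.8, -469.0, 444.4]
eef_rot: [-85.8, 90.0, 107.6]
force: [0.2, -0.2, 0.1]
gripper_width: 33.7
```

Call:
send_rows --steps '[{"xyz": [0, -25, -30], "turn": [0, 0, 0], "gripper": 255}, {"xyz": [0, -50, -60], "turn": [0, 0, 0], "gripper": 255}, {"xyz": [0, -75, -85], "turn": [0, 0, 0], "gripper": 255}, {"xyz": [0, -100, -115], "turn": [0, 0, 0], "gripper": 255}, {"xyz": [0, -125, -140], "turn": [0, 0, 0], "gripper": 255}, {"xyz": [0, -150, -170], "turn": [0, 0, 0], "gripper": 255}, {"xyz": [0, -175, -200], "turn": [0, 0, 0], "gripper": 255}, {"xyz": [0, -200, -230], "turn": [0, 0, 0], "gripper": 255}, {"xyz": [0, -225, -255], "turn": [0, 0, 0], "gripper": 255}, {"xyz": [0, -250, -280], "turn": [0, 0, 0], "gripper": 255}]'

```text
time_s: 1.82
tool_pos: [461.1, -160.5, 444.5]
eef_rot: [-25.0, 90.0, 168.4]
force: [0.7, -0.7, -0.5]
gripper_width: 0.6
```

Run:
```python
from h import *
R=shift([-75,0,250]); print((PR.T@R).round(3))
```

```text
t 1.82 tcp printer [  46.5 -124.3  444.5] F printer [ 0.8  0.6 -0.5] w 0.6
shift to [-75, 0, 250] [ 194.5 -118.9 -126.8]
[[-0.    1.    0.02]
 [-0.    0.02 -1.  ]
 [-1.   -0.    0.  ]]
```

Call:
send_rows --steps '[{"xyz": [0, -30, -30], "turn": [0, 0, 0], "gripper": 255}, {"xyz": [0, -60, -60], "turn": [0, 0, 0], "gripper": 255}, {"xyz": [0, -90, -92], "turn": [0, 0, 0], "gripper": 255}, {"xyz": [0, -119, -127], "turn": [0, 0, 0], "gripper": 255}, {"xyz": [40, -119, -127], "turn": [0, 0, 0], "gripper": 255}, {"xyz": [80, -119, -127], "turn": [0, 0, 0], "gripper": 255}, {"xyz": [120, -119, -127], "turn": [0, 0, 0], "gripper": 255}, {"xyz": [160, -119, -127], "turn": [0, 0, 0], "gripper": 255}, {"xyz": [190, -119, -127], "turn": [0, 0, 0], "gripper": 255}, {"xyz": [194, -119, -127], "turn": [0, 0, 0], "gripper": 255}]'

```text
time_s: 2.65
tool_pos: [554.1, -16.7, 245.5]
eef_rot: [-21.1, 89.5, 172.4]
force: [-0.2, -1.0, -0.6]
gripper_width: 0.6
```

Run:
```python
from h import *
R=shift([-75,0,110]); w=cap('wrist','w1')
for n,p in dict(wheel=[-65,0,98],mL=[-30.5,29,91.5],mR=[-30.5,-29,91.5],lock=[-78,-78,103.6]).items(): print(n,proj(w,PR@np.array(p)+PO).round(1))
```

```text
t 2.65 tcp printer [-74.2  -2.8 245.5] F printer [ 0.9 -0.4 -0.6] w 0.6
shift to [-75, 0, 110] [135.5  -0.4  -3.8]
wheel [284.1 190.4]
mL [322.6 158.7]
mR [318.9 218.9]
lock [268.4 269.8]
```

View pics/w1.png

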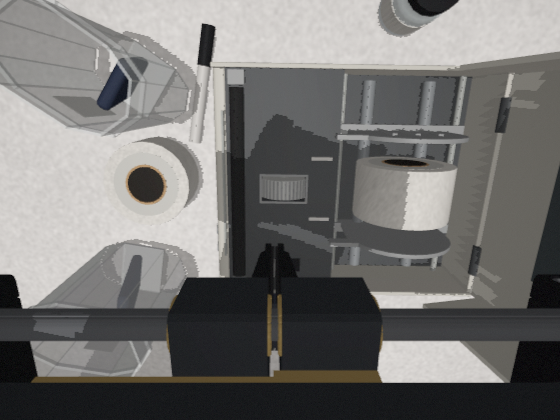

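The wrist view shows the thumbwheel at (284,188), the gauge marks at (321,159) and (318,219), and the guides still wide with the roll between them. My fitted printer frame predicts all of these to within about 2 px.

Call:
send_rows --steps '[{"xyz": [35, 0, -2], "turn": [0, 0, 0], "gripper": 255}, {"xyz": [70, 0, -2], "turn": [0, 0, 0], "gripper": 255}, {"xyz": [100, 0, -2], "turn": [0, 0, 0], "gripper": 255}, {"xyz": [120, 0, -2], "turn": [0, 0, 0], "gripper": 255}, {"xyz": [132, 0, -2], "turn": [0, 0, 0], "gripper": 255}, {"xyz": [140, 0, -2], "turn": [0, 0, 0], "gripper": 255}, {"xyz": [143, 0, -2], "turn": [0, 0, 0], "gripper": 255}, {"xyz": [143, 0, -2], "turn": [0, 0, 0], "gripper": 255}, {"xyz": [143, 0, -2], "turn": [0, 0, 0], "gripper": 255}, {"xyz": [143, 0, -2], "turn": [0, 0, 0], "gripper": 255}]'

```text
time_s: 3.53
tool_pos: [558.8, -16.7, 108.9]
eef_rot: [155.6, 89.9, -11.0]
force: [0.0, -0.5, -0.2]
gripper_width: 0.3
```

Run:
```python
from h import *
shift([-75,0,98])
```

```text
t 3.53 tcp printer [-73.2   1.9 108.9] F printer [ 0.5 -0.1 -0.2] w 0.3
shift to [-75, 0, 98] [10.9 -1.9  1.9]
```

Call:
send_rows --steps '[{"xyz": [2, -2, 2], "turn": [0, 0, 0], "gripper": 255}, {"xyz": [4, -2, 2], "turn": [0, 0, 0], "gripper": 255}, {"xyz": [6, -2, 2], "turn": [0, 0, 0], "gripper": 255}, {"xyz": [7, -2, 2], "turn": [0, 0, 0], "gripper": 255}, {"xyz": [8, -2, 2], "turn": [0, 0, 0], "gripper": 255}, {"xyz": [8, -2, 2], "turn": [0, 0, 0], "gripper": 255}, {"xyz": [8.5, -2, 2], "turn": [0, 0, 0], "gripper": 255}, {"xyz": [9, -2, 2], "turn": [0, 0, 0], "gripper": 255}, {"xyz": [9, -2, 2], "turn": [0, 0, 0], "gripper": 255}, {"xyz": [9, -2, 2], "turn": [0, 0, 0], "gripper": 255}]'

```text
time_s: 4.37
tool_pos: [555.8, -15.2, 98.6]
eef_rot: [83.3, 90.0, -83.3]
force: [0.3, -0.5, 0.2]
gripper_width: 0.5
```

Run:
```python
from h import *
shift([-75,0,98])
```

```text
t 4.37 tcp printer [-75.3  -0.8  98.6] F printer [0.6 0.2 0.2] w 0.5
shift to [-75, 0, 98] [ 0.6  0.3 -0.8]
```

Call:
send_rows --steps '[{"xyz": [0.3, 0, -0.5], "turn": [0, 0, 0], "gripper": 255}, {"xyz": [0.6, 0, -0.5], "turn": [0, 0, 0], "gripper": 255}, {"xyz": [0.9, 0, -0.5], "turn": [0, 0, 0], "gripper": 255}, {"xyz": [1.2, 0, -0.5], "turn": [0, 0, 0], "gripper": 255}, {"xyz": [1.2, 0, -0.5], "turn": [0, 0, 0], "gripper": 255}, {"xyz": [1.2, 0, -0.5], "turn": [0, 0, 0], "gripper": 255}, {"xyz": [1.2, 0, -0.5], "turn": [0, 0, 0], "gripper": 255}, {"xyz": [1.2, 0, -0.5], "turn": [0, 0, 0], "gripper": 255}, {"xyz": [1.2, 0, -0.5], "turn": [0, 0, 0], "gripper": 255}, {"xyz": [1.2, 0, -0.5], "turn": [0, 0, 0], "gripper": 255}]'

```text
time_s: 5.2
tool_pos: [556.4, -15.0, 97.5]
eef_rot: [137.4, 90.0, -29.1]
force: [-0.6, -1.0, 3.9]
gripper_width: 0.1
```

Call:
send_rows --steps '[{"xyz": [0.3, 0, 0], "turn": [0, 0, 0], "gripper": 255}, {"xyz": [0.3, 2, 0], "turn": [0, 0, 0], "gripper": 255}, {"xyz": [0.3, 5, 0], "turn": [0, 0, 0], "gripper": 255}, {"xyz": [0.3, 8, 0], "turn": [0, 0, 0], "gripper": 255}, {"xyz": [0.3, 11, 0], "turn": [0, 0, 0], "gripper": 255}, {"xyz": [0.3, 14, 0], "turn": [0, 0, 0], "gripper": 255}, {"xyz": [0.3, 17, 0], "turn": [0, 0, 0], "gripper": 255}, {"xyz": [0.3, 19, 0], "turn": [0, 0, 0], "gripper": 255}, {"xyz": [0.3, 20, 0], "turn": [0, 0, 0], "gripper": 255}, {"xyz": [0.3, 20, 0], "turn": [0, 0, 0], "gripper": 255}]'

```text
time_s: 6.03
tool_pos: [560.9, -34.7, 97.0]
eef_rot: [28.7, 90.0, -137.8]
force: [-0.1, -1.6, 3.9]
gripper_width: 0.6
```

Run:
```python
from h import *
shift([-75,0,103]); c=cap('wrist','w2')
A=cv2.resize(c['image'][100:260,200:400],None,fx=4,fy=3.75)
cv2.imwrite('pics/w2c.png',A[:,:,::-1])
```

```text
t 6.03 tcp printer [-55.2   0.   97. ] F printer [ 1.5 -0.4  3.9] w 0.6
shift to [-75, 0, 103] [ -6.  -19.8  -0.4]
```

View pics/w2.png

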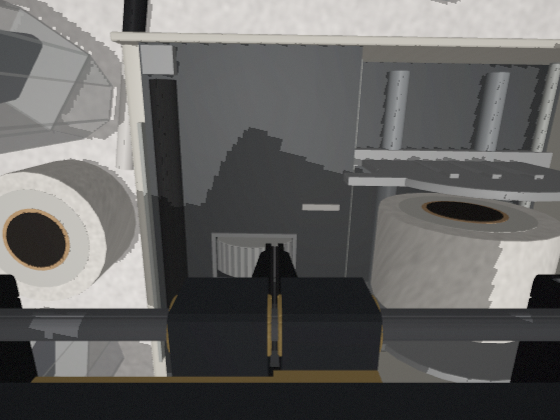

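The wrist view shows the fingertip on the wheel at (268,250), the left mark at (321,208) and the left guide's foot tip at (350,178).

Run:
```python
from h import *
c=ld('w2');print(c['image'][160:195,354].mean(1).round())
for u,v,z in [(350,183,104),(350,173,104),(354,173,104),(321,207.5,91.5),(345,207,90)]: print(u,v,w2p(ray(c,u,v,z)).round(1))
print([w2p(dep(c,354,v)).round(1) for v in (170,174,178,182,186)])
```

```text
[106. 110. 109. 110. 119. 162. 128. 127. 118. 102.  83.  82.  82.  78.
  77.  78.  91. 150. 166. 166. 165. 166. 166. 166. 163. 137.  63.  62.
  61.  61.  63.  61.  63.  62.  60.]
350 183 [-19.9  44.9 104. ]
350 173 [-20.3  49.6 104. ]
354 173 [-18.4  49.7 104. ]
321 207.5 [-31.   29.   91.5]
345 207 [-18.3  29.1  90. ]
[array([-3.8, 39.9, 39.9]), array([-16.6,  47.8,  96.4]), array([-18.2,  47.3, 103.9]), array([-18.1,  45.4, 104.2]), array([-0.4, 27.1, 29.5])]
```

Call:
send_rows --steps '[{"xyz": [-4, 0, 0], "turn": [0, 0, 0], "gripper": 255}, {"xyz": [-6, -4, 0], "turn": [0, 0, 0], "gripper": 255}, {"xyz": [-6, -20, 0], "turn": [0, 0, 0], "gripper": 255}, {"xyz": [-5, -20, 0], "turn": [0, 0, 0], "gripper": 255}, {"xyz": [-2, -20, 0], "turn": [0, 0, 0], "gripper": 255}, {"xyz": [-1, -20, 0], "turn": [0, 0, 0], "gripper": 255}, {"xyz": [0, -20, 0], "turn": [0, 0, 0], "gripper": 255}, {"xyz": [0.2, -20, 0], "turn": [0, 0, 0], "gripper": 255}, {"xyz": [0.2, -20, 0], "turn": [0, 0, 0], "gripper": 255}, {"xyz": [0.2, -20, 0], "turn": [0, 0, 0], "gripper": 255}]'

```text
time_s: 6.92
tool_pos: [556.4, -15.2, 97.4]
eef_rot: [-160.2, 90.0, 33.3]
force: [-2.6, 2.6, 9.2]
gripper_width: 0.4
```

Call:
send_rows --steps '[{"xyz": [-0.1, 0, 0], "turn": [0, 0, 0], "gripper": 255}, {"xyz": [-0.1, 2, 0], "turn": [0, 0, 0], "gripper": 255}, {"xyz": [-0.1, 5, 0], "turn": [0, 0, 0], "gripper": 255}, {"xyz": [-0.1, 8, 0], "turn": [0, 0, 0], "gripper": 255}, {"xyz": [-0.1, 11, 0], "turn": [0, 0, 0], "gripper": 255}, {"xyz": [-0.1, 14, 0], "turn": [0, 0, 0], "gripper": 255}, {"xyz": [-0.1, 17, 0], "turn": [0, 0, 0], "gripper": 255}, {"xyz": [-0.1, 19, 0], "turn": [0, 0, 0], "gripper": 255}, {"xyz": [-0.1, 20, 0], "turn": [0, 0, 0], "gripper": 255}, {"xyz": [-0.1, 20, 0], "turn": [0, 0, 0], "gripper": 255}]'

```text
time_s: 7.75
tool_pos: [561.0, -35.0, 96.9]
eef_rot: [71.1, 90.0, -95.5]
force: [-0.7, -2.1, 2.9]
gripper_width: 0.6
```

Call:
send_rows --steps '[{"xyz": [-4, 0, 0], "turn": [0, 0, 0], "gripper": 255}, {"xyz": [-6, 0, 0], "turn": [0, 0, 0], "gripper": 255}, {"xyz": [-6, -20, 0], "turn": [0, 0, 0], "gripper": 255}, {"xyz": [-6, -20, 0], "turn": [0, 0, 0], "gripper": 255}, {"xyz": [-4, -20, 0], "turn": [0, 0, 0], "gripper": 255}, {"xyz": [-2, -20, 0], "turn": [0, 0, 0], "gripper": 255}, {"xyz": [-1, -20, 0], "turn": [0, 0, 0], "gripper": 255}, {"xyz": [0, -20, 0], "turn": [0, 0, 0], "gripper": 255}, {"xyz": [0, -20, 0], "turn": [0, 0, 0], "gripper": 255}, {"xyz": [0, -20, 0], "turn": [0, 0, 0], "gripper": 255}]'

```text
time_s: 8.58
tool_pos: [556.5, -15.4, 97.5]
eef_rot: [161.6, 90.0, -5.0]
force: [-2.2, 1.1, 7.0]
gripper_width: 0.4
```

Call:
send_rows --steps '[{"xyz": [0, 0, 0], "turn": [0, 0, 0], "gripper": 255}, {"xyz": [0, 2, 0], "turn": [0, 0, 0], "gripper": 255}, {"xyz": [0, 5, 0], "turn": [0, 0, 0], "gripper": 255}, {"xyz": [0, 8, 0], "turn": [0, 0, 0], "gripper": 255}, {"xyz": [0, 11, 0], "turn": [0, 0, 0], "gripper": 255}, {"xyz": [0, 14, 0], "turn": [0, 0, 0], "gripper": 255}, {"xyz": [0, 17, 0], "turn": [0, 0, 0], "gripper": 255}, {"xyz": [0, 19, 0], "turn": [0, 0, 0], "gripper": 255}, {"xyz": [0, 20, 0], "turn": [0, 0, 0], "gripper": 255}, {"xyz": [0, 20, 0], "turn": [0, 0, 0], "gripper": 255}]'

```text
time_s: 9.42
tool_pos: [561.0, -34.9, 96.9]
eef_rot: [79.2, 90.0, -87.4]
force: [-0.9, -2.6, 2.8]
gripper_width: 0.5
```

```bash
cat >> h.py <<'E'
def foot(f):
    s,R=st(); c=cap('wrist',f)
    # left foot front strip, found by depth: points at z 101..106, printer x -19..-12
    K,Rc,t=c['intrinsics'],c['R'],c['t']; v,u=np.mgrid[0:420,0:560]
    P=(np.linalg.inv(K)@np.stack([u.ravel()+0.,v.ravel(),0*u.ravel()+1.])*c['depth'].ravel()-t[:,None])
    P=PR.T@(Rc.T@P-PO[:,None]); ok=(abs(P[2]-104)<2)&(P[0]>-19)&(P[0]<-14)&(abs(P[1]-40)<20)
    print('depth n',ok.sum(),'y range',P[1][ok].min().round(1) if ok.any() else None, P[1][ok].max().round(1) if ok.any() else None)
    g=c['image'].mean(2)
    for x in (-18,-17,-16):   # profile along printer y at z=104
        ys=np.arange(20,56,0.25); p=np.array([proj(c,PR@np.array([x,y,104.])+PO) for y in ys],np.float32)
        q=cv2.remap(g.astype(np.float32),p[:,0][None],p[:,1][None],cv2.INTER_LINEAR)[0]
        print(x,'foot edges',ys[1:][np.diff((q>115).astype(int))!=0])
    m=[(w2p(ray(c,*ce,91.5)).round(1)[:2],s[4]) for ce,s in blobs(c,(0,0,560,270),125,20,2000)]
    print('marks',[x for x in m if abs(x[0][0]+30.5)<4 and abs(abs(x[0][1])-29)<4])
    return c
E
python3 -c "
from h import *
foot('w3')"
```

```text
t 9.42 tcp printer [-54.9   0.1  96.9] F printer [ 2.3 -1.5  2.8] w 0.5
depth n 95 y range 35.0 39.4
-18 foot edges [50.5 54.5]
-17 foot edges [50.25 54.5 ]
-16 foot edges [50.  54.5]
marks [(array([-31. ,  29.3]), np.int32(191))]
```

Call:
send_rows --steps '[{"xyz": [-4, 0, 0], "turn": [0, 0, 0], "gripper": 255}, {"xyz": [-6, 0, 0], "turn": [0, 0, 0], "gripper": 255}, {"xyz": [-6, -20, 0], "turn": [0, 0, 0], "gripper": 255}, {"xyz": [-6, -20, 0], "turn": [0, 0, 0], "gripper": 255}, {"xyz": [-4, -20, 0], "turn": [0, 0, 0], "gripper": 255}, {"xyz": [-2, -20, 0], "turn": [0, 0, 0], "gripper": 255}, {"xyz": [-1, -20, 0], "turn": [0, 0, 0], "gripper": 255}, {"xyz": [0, -20, 0], "turn": [0, 0, 0], "gripper": 255}, {"xyz": [0, -20, 0], "turn": [0, 0, 0], "gripper": 255}, {"xyz": [0, -20, 0], "turn": [0, 0, 0], "gripper": 255}]'

```text
time_s: 10.3
tool_pos: [556.5, -15.4, 97.5]
eef_rot: [158.6, 90.0, -8.0]
force: [-1.8, 0.7, 7.7]
gripper_width: 0.5
```

Call:
send_rows --steps '[{"xyz": [0, 0, 0], "turn": [0, 0, 0], "gripper": 255}, {"xyz": [0, 2, 0], "turn": [0, 0, 0], "gripper": 255}, {"xyz": [0, 5, 0], "turn": [0, 0, 0], "gripper": 255}, {"xyz": [0, 8, 0], "turn": [0, 0, 0], "gripper": 255}, {"xyz": [0, 11, 0], "turn": [0, 0, 0], "gripper": 255}, {"xyz": [0.1, 14, 0], "turn": [0, 0, 0], "gripper": 255}, {"xyz": [0.1, 17, 0], "turn": [0, 0, 0], "gripper": 255}, {"xyz": [0.2, 19, 0], "turn": [0, 0, 0], "gripper": 255}, {"xyz": [0.2, 20, 0], "turn": [0, 0, 0], "gripper": 255}, {"xyz": [0.2, 20, 0], "turn": [0, 0, 0], "gripper": 255}]'

```text
time_s: 11.13
tool_pos: [561.0, -35.0, 96.8]
eef_rot: [87.6, 90.0, -79.0]
force: [-1.3, -2.0, 3.8]
gripper_width: 0.4
```

```bash
sed -i 's/q>115/q>85/' h.py; python3 -c "
from h import *
c=foot('w4')
g=c['image'].mean(2)
p=[proj(c,PR@np.array([-17,y,104.])+PO) for y in range(24,46)]
print([(y,int(g[int(round(q[1])),int(round(q[0]))])) for y,q in zip(range(24,46),p)])"
```

```text
t 11.13 tcp printer [-54.8   0.1  96.8] F printer [ 1.7 -1.7  3.8] w 0.4
depth n 91 y range 31.1 35.2
-18 foot edges [31.   35.25 43.75 51.75 52.5 ]
-17 foot edges [31.   35.25 43.75 51.75 53.75]
-16 foot edges [31.   35.25 43.75 51.75 53.5 ]
marks [(array([-31. ,  29.3]), np.int32(192))]
[(24, 62), (25, 60), (26, 60), (27, 60), (28, 62), (29, 62), (30, 60), (31, 73), (32, 112), (33, 112), (34, 112), (35, 105), (36, 76), (37, 78), (38, 63), (39, 60), (40, 62), (41, 60), (42, 61), (43, 61), (44, 110), (45, 112)]
```

View pics/w4.png

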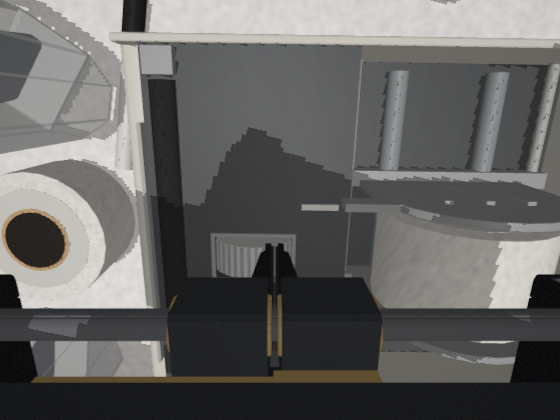

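The view shows the left foot tip at (345,205), just behind the left mark at (320,208). Its inner face is at y≈31.1 mm and the mark at 29.1, so about 2 mm remain, which is 9–10 mm of rim.

Call:
send_rows --steps '[{"xyz": [-4, 0, 0], "turn": [0, 0, 0], "gripper": 255}, {"xyz": [-6, 0, 0], "turn": [0, 0, 0], "gripper": 255}, {"xyz": [-6, -15, 0], "turn": [0, 0, 0], "gripper": 255}, {"xyz": [-6, -15, 0], "turn": [0, 0, 0], "gripper": 255}, {"xyz": [-4, -15, 0], "turn": [0, 0, 0], "gripper": 255}, {"xyz": [-2, -15, 0], "turn": [0, 0, 0], "gripper": 255}, {"xyz": [-1, -15, 0], "turn": [0, 0, 0], "gripper": 255}, {"xyz": [-0.1, -15, 0], "turn": [0, 0, 0], "gripper": 255}, {"xyz": [-0.1, -15, 0], "turn": [0, 0, 0], "gripper": 255}, {"xyz": [-0.1, -15, 0], "turn": [0, 0, 0], "gripper": 255}]'

```text
time_s: 12.02
tool_pos: [557.7, -20.0, 98.0]
eef_rot: [154.4, 89.9, -12.2]
force: [-3.6, 0.8, 16.4]
gripper_width: 0.0
```

Call:
send_rows --steps '[{"xyz": [0, 0, 0], "turn": [0, 0, 0], "gripper": 255}, {"xyz": [0, 2, 0], "turn": [0, 0, 0], "gripper": 255}, {"xyz": [0, 4, 0], "turn": [0, 0, 0], "gripper": 255}, {"xyz": [0, 6, 0], "turn": [0, 0, 0], "gripper": 255}, {"xyz": [0, 8, 0], "turn": [0, 0, 0], "gripper": 255}, {"xyz": [0, 9, 0], "turn": [0, 0, 0], "gripper": 255}, {"xyz": [0, 9, 0], "turn": [0, 0, 0], "gripper": 255}, {"xyz": [0, 9, 0], "turn": [0, 0, 0], "gripper": 255}, {"xyz": [0, 9, 0], "turn": [0, 0, 0], "gripper": 255}, {"xyz": [0, 9, 0], "turn": [0, 0, 0], "gripper": 255}]'

```text
time_s: 12.85
tool_pos: [559.8, -29.3, 97.9]
eef_rot: [132.0, 89.9, -34.5]
force: [-3.4, -2.2, 12.6]
gripper_width: 0.6
```

```bash
python3 -c "
from h import *
c=foot('w5')"
```

```text
t 12.85 tcp printer [-60.7   0.2  97.9] F printer [ 1.5 -3.8 12.6] w 0.6
depth n 91 y range 28.9 32.9
-18 foot edges [29.   33.25 42.25 50.   52.25]
-17 foot edges [29.   33.25 42.25 50.   52.  ]
-16 foot edges [29.   33.25 45.   50.   51.75]
marks [(array([-31.3,  29.3]), np.int32(184))]
```

Call:
send_rows --steps '[{"xyz": [-4, 0, 0], "turn": [0, 0, 0], "gripper": 255}, {"xyz": [-12, 0, 0], "turn": [0, 0, 0], "gripper": 255}, {"xyz": [-40, 0, 0], "turn": [0, 0, 0], "gripper": 255}, {"xyz": [-80, 0, 0], "turn": [0, 0, 0], "gripper": 255}, {"xyz": [-110, 0, 30], "turn": [0, 0, 0], "gripper": 255}, {"xyz": [-140, 0, 60], "turn": [0, 0, 0], "gripper": 255}, {"xyz": [-150, 0, 78], "turn": [0, 0, 0], "gripper": 255}, {"xyz": [-150, 0, 78], "turn": [0, 0, 0], "gripper": 255}, {"xyz": [-150, 0, 78], "turn": [0, 0, 0], "gripper": 255}, {"xyz": [-150, 0, 78], "turn": [0, 0, 0], "gripper": 255}]'

```text
time_s: 13.73
tool_pos: [484.1, -46.8, 246.6]
eef_rot: [-19.3, 90.0, 174.2]
force: [0.2, 0.2, 1.1]
gripper_width: 0.7
```

```bash
python3 -c "
from h import *
c=foot('w6')
cv2.imwrite('pics/w6c.png',cv2.resize(c['image'][60:300,180:500],None,fx=2.4,fy=2.4,interpolation=2)[:,:,::-1])"
```

```text
t 13.73 tcp printer [-59.7 -77.6 246.6] F printer [-0.2  0.2  1.1] w 0.7
depth n 36 y range 28.7 32.6
-18 foot edges [27.   28.25]
-17 foot edges [27.75 28.  ]
-16 foot edges []
marks [(array([-31.5,  29. ]), np.int32(92)), (array([-31. , -29.1]), np.int32(59))]
```

View pics/w6c.png

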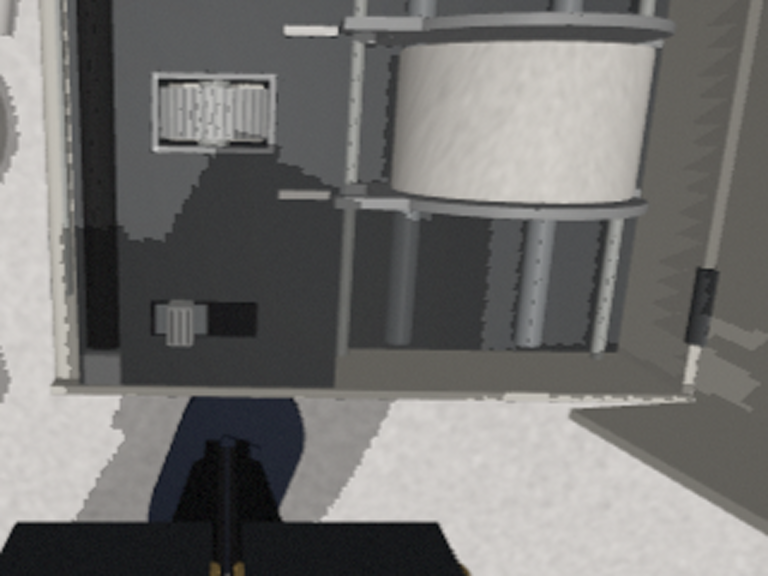

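The crop shows both guide feet at (350,25) and (345,200) lined up with the marks at (310,30) and (303,195). The lock tab is at (180,323) with its dark free slot on the bay side, and the roll is undisturbed. Next I measure both inner edges.

```bash
python3 -c "
from h import *
c=ld('w6'); g=c['image'].mean(2).astype(np.float32)
for x in (-18,-16,-14,-10):
  for sgn in (1,-1):
    ys=np.arange(25,37,.5); p=np.array([proj(c,PR@np.array([x,sgn*y,104.])+PO) for y in ys],np.float32)
    print(x*1,sgn,cv2.remap(g,p[:,0][None],p[:,1][None],1)[0].astype(int).tolist())
K,Rc,t=c['intrinsics'],c['R'],c['t']; v,u=np.mgrid[0:420,0:560]
P=(np.linalg.inv(K)@np.stack([u.ravel()+0.,v.ravel(),0*u.ravel()+1.])*c['depth'].ravel()-t[:,None])
P=PR.T@(Rc.T@P-PO[:,None])
for s in(1,-1):
  ok=(abs(P[2]-104)<1.5)&(P[0]>-19)&(P[0]<-8)&(abs(P[1]*s-32)<8); print(s,ok.sum(),np.percentile(P[1][ok],[0,5,50,95,100]).round(1))
ok=(abs(P[2]-103.6)<2)&(abs(P[0]+78)<14)&(abs(P[1]+78)<14); print('lock',ok.sum(),P[:,ok].min(1).round(1),P[:,ok].max(1).round(1))
shift([-98,-78,150])
"
```

```text
-18 1 [108, 99, 96, 90, 82, 77, 79, 94, 124, 151, 153, 154, 155, 155, 152, 146, 127, 116, 114, 113, 111, 107, 109, 111]
-18 -1 [94, 94, 95, 93, 86, 75, 83, 96, 100, 104, 104, 104, 104, 103, 99, 80, 68, 65, 66, 67, 67, 66, 65, 64]
-16 1 [125, 107, 103, 101, 102, 93, 88, 105, 129, 151, 153, 154, 154, 154, 154, 155, 156, 157, 157, 152, 149, 149, 154, 157]
-16 -1 [103, 103, 103, 102, 95, 85, 101, 114, 107, 104, 104, 104, 103, 103, 103, 103, 102, 101, 101, 101, 102, 102, 103, 103]
-14 1 [102, 102, 102, 102, 101, 98, 96, 109, 127, 151, 154, 155, 154, 154, 154, 155, 138, 125, 122, 121, 121, 121, 119, 119]
-14 -1 [104, 104, 104, 102, 95, 85, 104, 121, 126, 120, 107, 104, 104, 104, 102, 98, 95, 94, 93, 93, 93, 93, 94, 94]
-10 1 [97, 86, 81, 80, 79, 78, 74, 97, 122, 147, 152, 153, 153, 154, 154, 153, 129, 100, 91, 88, 87, 87, 88, 88]
-10 -1 [87, 87, 87, 88, 87, 87, 100, 120, 149, 156, 157, 156, 155, 152, 124, 78, 63, 56, 57, 58, 59, 59, 59, 58]
1 76 [28.7 28.7 30.9 32.6 32.7]
-1 58 [-32.  -31.9 -30.1 -28.4 -28.3]
lock 178 [-81.2 -85.2 101.9] [-72.  -70.1 105.5]
t 13.78 tcp printer [-59.8 -77.5 246.2] F printer [-0.  -1.  -0.2] w 0.7
shift to [-98, -78, 150] [ 96.2 -38.2  -0.3]
```

Call:
send_rows --steps '[{"xyz": [20, -20, 0], "turn": [0, 0, 0], "gripper": 255}, {"xyz": [50, -41, 0], "turn": [0, 0, 0], "gripper": 255}, {"xyz": [80, -41, 0], "turn": [0, 0, 0], "gripper": 255}, {"xyz": [110, -41, 0], "turn": [0, 0, 0], "gripper": 255}, {"xyz": [130, -41, 0], "turn": [0, 0, 0], "gripper": 255}, {"xyz": [138, -41, 0], "turn": [0, 0, 0], "gripper": 255}, {"xyz": [142, -41, 0], "turn": [0, 0, 0], "gripper": 255}, {"xyz": [142, -41, 0], "turn": [0, 0, 0], "gripper": 255}, {"xyz": [142, -41, 0], "turn": [0, 0, 0], "gripper": 255}, {"xyz": [142, -41, 0], "turn": [0, 0, 0], "gripper": 255}]'

```text
time_s: 14.62
tool_pos: [474.8, -7.0, 105.8]
eef_rot: [155.1, 89.9, -11.5]
force: [0.2, 0.2, -0.1]
gripper_width: 0.3
```

```bash
cat > m.py <<'E'
from h import *
import sys
shift([-101,-78,98.5]); c=cap('wrist',sys.argv[1]); g=c['image'].mean(2).astype(np.float32)
for s in(1,-1):
  for x,z,a,b in((-12,104,25,37),(-18,104,25,37),(-31,91.5,25,33),(-27,91.5,25,33)):
    ys=np.arange(a,b,.25); p=np.array([proj(c,PR@np.array([x,s*y,z])+PO) for y in ys],np.float32)
    q=cv2.remap(g,p[:,0][None],p[:,1][None],1)[0]; d=np.diff(q); i,j=d.argmax(),d.argmin()
    print(s,x,'rise',ys[i]+.12,'fall',ys[j]+.12, q[::2].astype(int).tolist())
E
python3 m.py w7
```

```text
t 14.62 tcp printer [-100.6  -78.2  105.8] F printer [-0.1  0.2 -0.1] w 0.3
shift to [-101, -78, 98.5] [ 7.3 -0.4 -0.2]
1 -12 rise 28.87 fall 32.87 [74, 73, 72, 69, 72, 74, 73, 72, 116, 145, 147, 148, 148, 147, 147, 147, 137, 133, 132, 131, 131, 132, 132, 133]
1 -18 rise 29.12 fall 33.12 [69, 69, 69, 70, 71, 75, 75, 79, 117, 148, 147, 149, 148, 148, 148, 145, 111, 87, 86, 86, 86, 86, 86, 85]
1 -31 rise 27.62 fall 30.62 [82, 82, 82, 81, 62, 103, 186, 200, 201, 201, 201, 189, 111, 82, 82, 83]
1 -27 rise 27.62 fall 30.62 [83, 82, 82, 82, 82, 99, 182, 200, 201, 201, 200, 201, 112, 80, 82, 81]
-1 -12 rise 28.37 fall 32.37 [76, 72, 72, 74, 74, 76, 97, 138, 154, 154, 154, 154, 154, 154, 152, 145, 143, 144, 143, 140, 142, 143, 143, 143]
-1 -18 rise 28.12 fall 32.62 [72, 73, 75, 77, 75, 78, 98, 137, 155, 155, 155, 156, 156, 154, 138, 102, 80, 81, 81, 81, 80, 79, 80, 81]
-1 -31 rise 27.37 fall 30.37 [88, 89, 87, 91, 127, 187, 206, 206, 206, 204, 177, 116, 79, 88, 88, 88]
-1 -27 rise 27.37 fall 30.37 [86, 84, 87, 88, 124, 196, 206, 206, 206, 204, 185, 124, 86, 86, 86, 86]
```

The guides measure 57.35 mm apart against 57.97 mm between the mark middles, so each is within about 0.3 mm. Next I lower the tip in front of the lock tab and push it.

Call:
send_rows --steps '[{"xyz": [2, 0, 0], "turn": [0, 0, 0], "gripper": 255}, {"xyz": [4, 0, 0], "turn": [0, 0, 0], "gripper": 255}, {"xyz": [6, 0, 0], "turn": [0, 0, 0], "gripper": 255}, {"xyz": [7, 0, 0], "turn": [0, 0, 0], "gripper": 255}, {"xyz": [7, 0, 0], "turn": [0, 0, 0], "gripper": 255}, {"xyz": [7, 0, 0], "turn": [0, 0, 0], "gripper": 255}, {"xyz": [7, 1, 0], "turn": [0, 0, 0], "gripper": 255}, {"xyz": [7, 2, 0], "turn": [0, 0, 0], "gripper": 255}, {"xyz": [7, 3, 0], "turn": [0, 0, 0], "gripper": 255}, {"xyz": [7, 4, 0], "turn": [0, 0, 0], "gripper": 255}]'

```text
time_s: 15.5
tool_pos: [475.1, -10.9, 97.9]
eef_rot: [104.6, 90.0, -62.0]
force: [-1.2, 0.1, -0.6]
gripper_width: 0.4
```

Call:
send_rows --steps '[{"xyz": [0, 1, 0], "turn": [0, 0, 0], "gripper": 255}, {"xyz": [0, 2, 0], "turn": [0, 0, 0], "gripper": 255}, {"xyz": [0, 3, 0], "turn": [0, 0, 0], "gripper": 255}, {"xyz": [0, 4, 0], "turn": [0, 0, 0], "gripper": 255}, {"xyz": [0, 5, 0], "turn": [0, 0, 0], "gripper": 255}, {"xyz": [0, 6, 0], "turn": [0, 0, 0], "gripper": 255}, {"xyz": [0, 7, 0], "turn": [0, 0, 0], "gripper": 255}, {"xyz": [0, 8, 0], "turn": [0, 0, 0], "gripper": 255}, {"xyz": [0, 9, 0], "turn": [0, 0, 0], "gripper": 255}, {"xyz": [0, 10, 0], "turn": [0, 0, 0], "gripper": 255}]'

```text
time_s: 16.33
tool_pos: [477.4, -20.6, 97.9]
eef_rot: [-34.2, 90.0, 159.2]
force: [-0.4, 0.7, 1.0]
gripper_width: 0.6
```

```bash
python3 -c "
from h import *
st()"
```

```text
t 16.33 tcp printer [-86.8 -78.5  97.9] F printer [-0.8 -0.2  1. ] w 0.6
```

Call:
send_rows --steps '[{"xyz": [0, 1, 0], "turn": [0, 0, 0], "gripper": 255}, {"xyz": [0, 2, 0], "turn": [0, 0, 0], "gripper": 255}, {"xyz": [0, 3, 0], "turn": [0, 0, 0], "gripper": 255}, {"xyz": [0, 3.5, 0], "turn": [0, 0, 0], "gripper": 255}, {"xyz": [0, 4, 0], "turn": [0, 0, 0], "gripper": 255}, {"xyz": [0, 4.5, 0], "turn": [0, 0, 0], "gripper": 255}, {"xyz": [0, 5, 0], "turn": [0, 0, 0], "gripper": 255}, {"xyz": [0, 5, 0], "turn": [0, 0, 0], "gripper": 255}, {"xyz": [0, 5, 0], "turn": [0, 0, 0], "gripper": 255}, {"xyz": [0, 5, 0], "turn": [0, 0, 0], "gripper": 255}]'

```text
time_s: 17.17
tool_pos: [478.6, -25.4, 97.9]
eef_rot: [98.3, 90.0, -68.2]
force: [-0.7, -0.3, 0.7]
gripper_width: 0.5
```

Call:
send_rows --steps '[{"xyz": [0, 0.5, 0], "turn": [0, 0, 0], "gripper": 255}, {"xyz": [0, 1, 0], "turn": [0, 0, 0], "gripper": 255}, {"xyz": [0, 1.5, 0], "turn": [0, 0, 0], "gripper": 255}, {"xyz": [0, 2, 0], "turn": [0, 0, 0], "gripper": 255}, {"xyz": [0, 2, 0], "turn": [0, 0, 0], "gripper": 255}, {"xyz": [0, 2, 0], "turn": [0, 0, 0], "gripper": 255}, {"xyz": [0, 2, 0], "turn": [0, 0, 0], "gripper": 255}, {"xyz": [0, 2, 0], "turn": [0, 0, 0], "gripper": 255}, {"xyz": [0, 2, 0], "turn": [0, 0, 0], "gripper": 255}, {"xyz": [0, 2, 0], "turn": [0, 0, 0], "gripper": 255}]'

```text
time_s: 18.0
tool_pos: [479.1, -27.4, 97.9]
eef_rot: [132.5, 90.0, -34.0]
force: [-0.7, 0.5, 0.7]
gripper_width: 0.4
```

```bash
python3 -c "
from h import *
st()"
```

```text
t 18.0 tcp printer [-79.7 -78.3  97.9] F printer [-0.6 -0.6  0.7] w 0.4
```

Call:
send_rows --steps '[{"xyz": [0, 0.5, 0], "turn": [0, 0, 0], "gripper": 255}, {"xyz": [0, 1, 0], "turn": [0, 0, 0], "gripper": 255}, {"xyz": [0, 1.5, 0], "turn": [0, 0, 0], "gripper": 255}, {"xyz": [0, 2, 0], "turn": [0, 0, 0], "gripper": 255}, {"xyz": [0, 2, 0], "turn": [0, 0, 0], "gripper": 255}, {"xyz": [0, 2, 0], "turn": [0, 0, 0], "gripper": 255}, {"xyz": [0, 2, 0], "turn": [0, 0, 0], "gripper": 255}, {"xyz": [0, 2, 0], "turn": [0, 0, 0], "gripper": 255}, {"xyz": [0, 2, 0], "turn": [0, 0, 0], "gripper": 255}, {"xyz": [0, 2, 0], "turn": [0, 0, 0], "gripper": 255}]'

```text
time_s: 18.83
tool_pos: [479.5, -29.3, 97.9]
eef_rot: [122.8, 90.0, -43.7]
force: [0.1, -0.1, -0.2]
gripper_width: 0.4
```

```bash
python3 -c "
from h import *
st(); c=cap('side','s8'); cap('top','t8')
b=[proj(c,PR@np.array(p)+PO) for p in ([-78,-78,103.6],[-70,-78,103])];print(b)
u,v=b[0].astype(int)
A=np.hstack([cv2.resize(c['image'][v-45:v+45,u-45:u+45],(400,400)),cv2.resize(ld('t8')['image'][235:325,335:425],(400,400))])
cv2.imwrite('pics/s8c.png',A[:,:,::-1])"
```

```text
t 18.83 tcp printer [-77.7 -78.3  97.9] F printer [ 0.1  0.1 -0.2] w 0.4
[array([235.12314678, 302.62309524]), array([236.1708739 , 306.58688674])]
```

View pics/s8c.png

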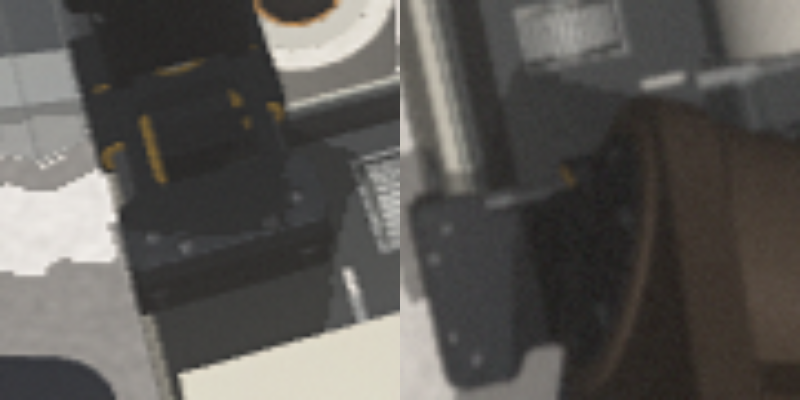

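The view is blocked by the gripper. The tapered fingertip is thinner than I assumed and force is still low, so I keep pushing gently up to the stop.

Call:
send_rows --steps '[{"xyz": [0, 0.5, 0], "turn": [0, 0, 0], "gripper": 255}, {"xyz": [0, 1, 0], "turn": [0, 0, 0], "gripper": 255}, {"xyz": [0, 1.5, 0], "turn": [0, 0, 0], "gripper": 255}, {"xyz": [0, 2, 0], "turn": [0, 0, 0], "gripper": 255}, {"xyz": [0, 2.5, 0], "turn": [0, 0, 0], "gripper": 255}, {"xyz": [0, 2.5, 0], "turn": [0, 0, 0], "gripper": 255}, {"xyz": [0, 2.5, 0], "turn": [0, 0, 0], "gripper": 255}, {"xyz": [0, 2.5, 0], "turn": [0, 0, 0], "gripper": 255}, {"xyz": [0, 2.5, 0], "turn": [0, 0, 0], "gripper": 255}, {"xyz": [0, 2.5, 0], "turn": [0, 0, 0], "gripper": 255}]'

```text
time_s: 19.77
tool_pos: [480.1, -31.7, 97.9]
eef_rot: [110.3, 90.0, -56.3]
force: [-0.7, -0.3, -0.6]
gripper_width: 0.3
```

Call:
send_rows --steps '[{"xyz": [0, 0.5, 0], "turn": [0, 0, 0], "gripper": 255}, {"xyz": [0, 1, 0], "turn": [0, 0, 0], "gripper": 255}, {"xyz": [0, 1.5, 0], "turn": [0, 0, 0], "gripper": 255}, {"xyz": [0, 1.5, 0], "turn": [0, 0, 0], "gripper": 255}, {"xyz": [0, 1.5, 0], "turn": [0, 0, 0], "gripper": 255}, {"xyz": [0, 1.5, 0], "turn": [0, 0, 0], "gripper": 255}, {"xyz": [0, 1.5, 0], "turn": [0, 0, 0], "gripper": 255}, {"xyz": [0, 1.5, 0], "turn": [0, 0, 0], "gripper": 255}, {"xyz": [0, 1.5, 0], "turn": [0, 0, 0], "gripper": 255}, {"xyz": [0, 1.5, 0], "turn": [0, 0, 0], "gripper": 255}]'

```text
time_s: 20.6
tool_pos: [480.2, -32.5, 97.9]
eef_rot: [-74.0, 89.9, 119.5]
force: [-0.7, 7.0, 1.7]
gripper_width: 0.2
```

```bash
python3 -c "
from h import *
st()"
```

```text
t 20.6 tcp printer [-74.5 -78.3  97.9] F printer [-7.   0.8  1.7] w 0.2
```

Call:
send_rows --steps '[{"xyz": [0, 0.4, 0], "turn": [0, 0, 0], "gripper": 255}, {"xyz": [0, 0.4, 0], "turn": [0, 0, 0], "gripper": 255}, {"xyz": [0, 0.4, 0], "turn": [0, 0, 0], "gripper": 255}, {"xyz": [0, 0.4, 0], "turn": [0, 0, 0], "gripper": 255}, {"xyz": [0, -4, 0], "turn": [0, 0, 0], "gripper": 255}, {"xyz": [0, -10, 0], "turn": [0, 0, 0], "gripper": 255}, {"xyz": [-10, -12, 0], "turn": [0, 0, 0], "gripper": 255}, {"xyz": [-40, -12, 0], "turn": [0, 0, 0], "gripper": 255}, {"xyz": [-80, -12, 0], "turn": [0, 0, 0], "gripper": 255}, {"xyz": [-120, -5, 0], "turn": [0, 0, 0], "gripper": 255}]'

```text
time_s: 21.43
tool_pos: [478.3, -27.4, 219.0]
eef_rot: [-19.6, 89.9, 173.9]
force: [0.6, -0.3, 0.5]
gripper_width: 0.7
```

Call:
send_rows --steps '[{"xyz": [-25, 10, 0], "turn": [0, 0, 0], "gripper": 255}, {"xyz": [-30, 20, 0], "turn": [0, 0, 0], "gripper": 255}, {"xyz": [-30, 20, 0], "turn": [0, 0, 0], "gripper": 255}, {"xyz": [-30, 20, 0], "turn": [0, 0, 0], "gripper": 255}, {"xyz": [-30, 20, 0], "turn": [0, 0, 0], "gripper": 255}, {"xyz": [-30, 20, 0], "turn": [0, 0, 0], "gripper": 255}, {"xyz": [-30, 20, 0], "turn": [0, 0, 0], "gripper": 255}, {"xyz": [-30, 20, 0], "turn": [0, 0, 0], "gripper": 255}, {"xyz": [-30, 20, 0], "turn": [0, 0, 0], "gripper": 255}, {"xyz": [-30, 20, 0], "turn": [0, 0, 0], "gripper": 255}]'

```text
time_s: 22.27
tool_pos: [483.9, -47.6, 247.7]
eef_rot: [-9.0, 90.0, -175.6]
force: [0.1, 0.7, 0.5]
gripper_width: 0.0
```

```bash
python3 m.py w9; python3 -c "
from h import *
c=ld('w9')
cv2.imwrite('pics/w9c.png',cv2.resize(c['image'][60:300,180:500],None,fx=2.4,fy=2.4,interpolation=2)[:,:,::-1])
for f in('w6','w9'):
  c=ld(f);K,Rc,t=c['intrinsics'],c['R'],c['t']; v,u=np.mgrid[0:420,0:560]
  P=(np.linalg.inv(K)@np.stack([u.ravel()+0.,v.ravel(),0*u.ravel()+1.])*c['depth'].ravel()-t[:,None]);P=PR.T@(Rc.T@P-PO[:,None])
  ok=(abs(P[2]-103.6)<2.5)&(abs(P[0]+70)<18)&(abs(P[1]+78)<10); print('lock',f,ok.sum(),P[:,ok].min(1).round(1),np.median(P[:,ok],1).round(1),P[:,ok].max(1).round(1))"
```

```text
t 22.27 tcp printer [-58.9 -78.  247.7] F printer [-0.6  0.2  0.5] w 0.0
shift to [-101, -78, 98.5] [149.2 -42.1  -0.9]
1 -12 rise 28.62 fall 28.12 [129, 131, 110, 104, 106, 121, 101, 93, 134, 150, 154, 154, 154, 154, 154, 144, 126, 104, 91, 88, 88, 88, 87, 88]
1 -18 rise 28.87 fall 32.62 [108, 103, 95, 85, 78, 74, 73, 98, 146, 152, 155, 155, 155, 155, 155, 141, 125, 114, 110, 107, 105, 106, 108, 110]
1 -31 rise 27.62 fall 31.12 [91, 91, 91, 91, 100, 122, 176, 197, 200, 200, 189, 160, 127, 99, 93, 91]
1 -27 rise 27.62 fall 30.12 [91, 91, 91, 90, 105, 129, 171, 196, 199, 200, 190, 152, 121, 95, 92, 90]
-1 -12 rise 28.62 fall 29.62 [103, 103, 103, 101, 96, 93, 91, 124, 148, 124, 109, 105, 103, 102, 87, 75, 63, 58, 58, 58, 58, 58, 58, 58]
-1 -18 rise 27.62 fall 32.62 [94, 94, 93, 91, 82, 80, 91, 98, 104, 104, 104, 104, 104, 103, 95, 85, 73, 65, 64, 63, 63, 64, 65, 64]
-1 -31 rise 27.37 fall 30.87 [57, 57, 57, 67, 79, 114, 140, 140, 139, 137, 121, 100, 77, 57, 58, 58]
-1 -27 rise 27.37 fall 30.87 [58, 58, 57, 68, 85, 119, 138, 140, 139, 136, 118, 97, 74, 57, 58, 58]
lock w6 184 [-81.2 -85.2 101.1] [-76.6 -77.5 103.7] [-72.  -70.1 105.9]
lock w9 185 [-68.7 -85.8 101.6] [-64.  -77.8 103.8] [-59.3 -70.4 105.5]
```

View pics/w9c.png

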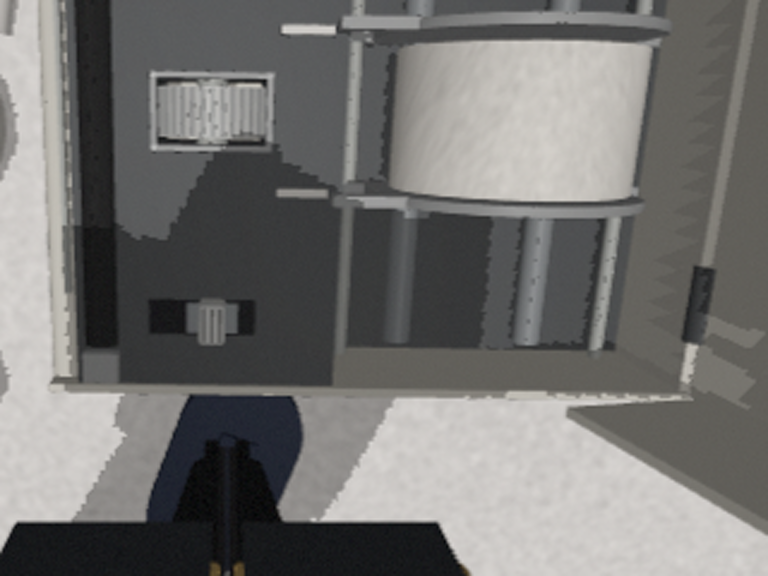

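The crop shows the tab moved bay-ward to (211,323). It measures −64.0, where fully home should be −64, and the guides are still on their marks. The stiff stop came at only 7 N and part of the slot is still visible, so I push again to make sure it is really home.

Call:
send_rows --steps '[{"xyz": [20, -20, 0], "turn": [0, 0, 0], "gripper": 255}, {"xyz": [50, -31, 0], "turn": [0, 0, 0], "gripper": 255}, {"xyz": [80, -31, 0], "turn": [0, 0, 0], "gripper": 255}, {"xyz": [110, -31, 0], "turn": [0, 0, 0], "gripper": 255}, {"xyz": [130, -31, 0], "turn": [0, 0, 0], "gripper": 255}, {"xyz": [142, -31, 0], "turn": [0, 0, 0], "gripper": 255}, {"xyz": [149, -31, 0], "turn": [0, 0, 0], "gripper": 255}, {"xyz": [150, -31, 0], "turn": [0, 0, 0], "gripper": 255}, {"xyz": [150, -31, 0], "turn": [0, 0, 0], "gripper": 255}, {"xyz": [150, -31, 0], "turn": [0, 0, 0], "gripper": 255}]'

```text
time_s: 23.15
tool_pos: [477.1, -17.7, 98.6]
eef_rot: [151.6, 89.9, -14.9]
force: [0.1, 0.7, 0.7]
gripper_width: 0.2
```

```bash
python3 -c "
from h import *
shift([-76,-78,97.9])"
```

```text
t 23.15 tcp printer [-89.6 -78.2  98.6] F printer [-0.7  0.2  0.7] w 0.2
shift to [-76, -78, 97.9] [ 0.8 13.6  0.1]
```

Call:
send_rows --steps '[{"xyz": [0, 3, 0], "turn": [0, 0, 0], "gripper": 255}, {"xyz": [0, 6, 0], "turn": [0, 0, 0], "gripper": 255}, {"xyz": [0, 9, 0], "turn": [0, 0, 0], "gripper": 255}, {"xyz": [0, 11, 0], "turn": [0, 0, 0], "gripper": 255}, {"xyz": [0, 13, 0], "turn": [0, 0, 0], "gripper": 255}, {"xyz": [0, 14, 0], "turn": [0, 0, 0], "gripper": 255}, {"xyz": [0, 14.5, 0], "turn": [0, 0, 0], "gripper": 255}, {"xyz": [0, 15, 0], "turn": [0, 0, 0], "gripper": 255}, {"xyz": [0, 15.5, 0], "turn": [0, 0, 0], "gripper": 255}, {"xyz": [0, 15.5, 0], "turn": [0, 0, 0], "gripper": 255}]'

```text
time_s: 23.98
tool_pos: [480.2, -32.5, 97.9]
eef_rot: [-65.5, 90.0, 128.0]
force: [-0.4, 2.1, -0.1]
gripper_width: 0.8
```

Call:
send_rows --steps '[{"xyz": [0, 0.5, 0], "turn": [0, 0, 0], "gripper": 255}, {"xyz": [0, 0.5, 0], "turn": [0, 0, 0], "gripper": 255}, {"xyz": [0, 0.5, 0], "turn": [0, 0, 0], "gripper": 255}, {"xyz": [0, 0.5, 0], "turn": [0, 0, 0], "gripper": 255}, {"xyz": [0, 0.5, 0], "turn": [0, 0, 0], "gripper": 255}, {"xyz": [0, 0.5, 0], "turn": [0, 0, 0], "gripper": 255}, {"xyz": [0, 0.5, 0], "turn": [0, 0, 0], "gripper": 255}, {"xyz": [0, 0.5, 0], "turn": [0, 0, 0], "gripper": 255}, {"xyz": [0, 0.5, 0], "turn": [0, 0, 0], "gripper": 255}, {"xyz": [0, 0.5, 0], "turn": [0, 0, 0], "gripper": 255}]'

```text
time_s: 24.82
tool_pos: [480.2, -32.5, 97.9]
eef_rot: [-66.5, 90.0, 127.0]
force: [-0.7, 7.4, 0.5]
gripper_width: 0.5
```

```bash
python3 -c "
from h import *
st()"
```

```text
t 24.82 tcp printer [-74.5 -78.4  97.9] F printer [-7.3  0.9  0.5] w 0.5
```

Call:
send_rows --steps '[{"xyz": [0, 0.3, 0], "turn": [0, 0, 0], "gripper": 255}, {"xyz": [0, 0.6, 0], "turn": [0, 0, 0], "gripper": 255}, {"xyz": [0, 0.6, 0], "turn": [0, 0, 0], "gripper": 255}, {"xyz": [0, 0.6, 0], "turn": [0, 0, 0], "gripper": 255}, {"xyz": [0, 0.6, 0], "turn": [0, 0, 0], "gripper": 255}, {"xyz": [0, 0.6, 0], "turn": [0, 0, 0], "gripper": 255}, {"xyz": [0, 0.6, 0], "turn": [0, 0, 0], "gripper": 255}, {"xyz": [0, 0.6, 0], "turn": [0, 0, 0], "gripper": 255}, {"xyz": [0, 0.6, 0], "turn": [0, 0, 0], "gripper": 255}, {"xyz": [0, 0.6, 0], "turn": [0, 0, 0], "gripper": 255}]'

```text
time_s: 25.65
tool_pos: [480.2, -32.6, 97.9]
eef_rot: [-72.9, 89.9, 120.6]
force: [0.1, 12.0, 2.2]
gripper_width: 0.6
```

Call:
send_rows --steps '[{"xyz": [0, -3, 0], "turn": [0, 0, 0], "gripper": 255}, {"xyz": [0, -10, 0], "turn": [0, 0, 0], "gripper": 255}, {"xyz": [-10, -13, 0], "turn": [0, 0, 0], "gripper": 255}, {"xyz": [-50, -13, 0], "turn": [0, 0, 0], "gripper": 255}, {"xyz": [-90, -13, 0], "turn": [0, 0, 0], "gripper": 255}, {"xyz": [-130, 0, 0], "turn": [0, 0, 0], "gripper": 255}, {"xyz": [-150, 15, 0], "turn": [0, 0, 0], "gripper": 255}, {"xyz": [-150, 15, 0], "turn": [0, 0, 0], "gripper": 255}, {"xyz": [-150, 15, 0], "turn": [0, 0, 0], "gripper": 255}, {"xyz": [-150, 15, 0], "turn": [0, 0, 0], "gripper": 255}]'

```text
time_s: 26.48
tool_pos: [483.4, -48.0, 247.4]
eef_rot: [-20.5, 89.9, 173.0]
force: [-0.3, 0.6, -1.1]
gripper_width: 0.1
```

```bash
python3 -c "
from h import *
st()
cap('wrist','w10');a=cap('top','t10')
for f in('w9','w10'):
  c=ld(f);K,Rc,t=c['intrinsics'],c['R'],c['t']; v,u=np.mgrid[0:420,0:560]
  P=(np.linalg.inv(K)@np.stack([u.ravel()+0.,v.ravel(),0*u.ravel()+1.])*c['depth'].ravel()-t[:,None]);P=PR.T@(Rc.T@P-PO[:,None])
  ok=(abs(P[2]-103.6)<2.5)&(abs(P[0]+70)<18)&(abs(P[1]+78)<10); print('lock',f,ok.sum(),P[:,ok].min(1).round(1),P[:,ok].max(1).round(1))
  print('marks',[(w2p(ray(c,*ce,91.5)).round(1)[:2]) for ce,s in blobs(c,(0,0,560,270),115,20,2000) if s[4]<200])
print('roll/bystander check: changed px',(abs(a['image'].astype(int)-ld('top0')['image']).max(2)>40)[:,:340].sum())
"; python3 m.py w11 | cut -c1-40
```

```text
t 26.48 tcp printer [-58.7 -78.5 247.4] F printer [-0.7 -0.2 -1.1] w 0.1
lock w9 185 [-68.7 -85.8 101.6] [-59.3 -70.4 105.5]
marks [array([-236.5,   78.1]), array([-31.2,  29.1]), array([-31. , -28.8]), array([  1.1, -32.1]), array([-64.4, -80. ]), array([127. , -93.7])]
lock w10 183 [-68.5 -85.6 101.2] [-59.1 -70.1 105.4]
marks [array([-235.9,   77.5]), array([-31.1,  29.2]), array([-31.7, -28.6]), array([  0.4, -31.9]), array([127.1, -93.9])]
roll/bystander check: changed px 1552
t 26.58 tcp printer [-58.9 -78.5 246.8] 
shift to [-101, -78, 98.5] [148.4 -42.  
1 -12 rise 28.87 fall 27.87 [121, 117, 1
1 -18 rise 28.62 fall 32.37 [100, 98, 93
1 -31 rise 27.62 fall 31.12 [91, 91, 89,
1 -27 rise 27.62 fall 30.87 [90, 90, 90,
-1 -12 rise 28.37 fall 30.12 [103, 103, 
-1 -18 rise 28.37 fall 32.87 [93, 92, 91
-1 -31 rise 27.37 fall 30.62 [58, 58, 60
-1 -27 rise 27.37 fall 30.87 [58, 58, 61
```

View pics/t10.png

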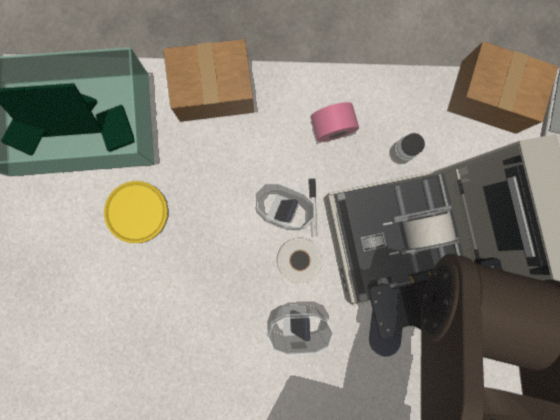

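The top view shows both containers, the spare roll, marker, lids, jar and pink roll at their original pixels, with the arm raised clear. The tab did not move under 12 N, so it is at its stop. I'm handing in.

```bash
python3 -c "
from bench import *
print(sign_off())"
```

```text
the job is handed in; nothing more can be done
None
```

I closed both guides to the gauge marks by rolling the thumbwheel, pushed the lock tab home, lifted the arm clear and handed the job in at about 27 s.

- **Guides:** four full strokes and one 9 mm stroke of the shut fingertip, roughly 3–16 N. The force reached 16.4 N on the last landing and was 12.6 N at the end of that stroke, both above the suggested 10 N. The inner faces measured about y = +28.9 and −28.35, against mark middles at +29.1 and −28.9. So each guide sits within about 0.2–0.6 mm, slightly on the closed side.
- **Lock tab:** its centre measured −64.0, where fully home is −64. A second push of up to 12 N did not move it, so I take that as the end stop. The camera showed about 12.6 mm of travel against the nominal 14 mm, because the first reading put the tab at −76.6 instead of −78.
- **Everything else:** in the last top view, every other object I could see was at its original place and the roll was still in its bay. The oval lid was partly hidden under the arm in that picture. The contact force was about zero at hand-in.

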